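# Find the iron core by heft and weigh it

## Robot

A 7-joint arm with a two-finger parallel gripper is mounted at the origin on the work surface. World frame = base frame: x ahead of the robot, y to its left, z up, the work surface at z = 0. Lengths are in m, angles in degrees, forces in N, time in s.
With the tool pointing down it reaches from about 0.425 to 0.875 m from the base axis. Payload 4.7 kg.
Tool frame: the origin (TCP) lies midway between the tips of the shut fingers; the grasp point (between the pads) lies arm.grasp_offset behind it (arm.grasp_offset is the distance from the TCP to the grasp point, in m); z points along the fingers, y is the direction in which the jaws open and shut (so a half turn about z gives the same grasp; the last joint's range is limited). The gripper opens to 85 mm and grips with 20 to 120 N. Pads are 22 mm wide; open, the fingers measure 114 mm over their backs; the gripper's body (76 mm by 85 mm) begins 54 mm behind the grasp point. The pads swing forward as they close: fully open they stand 13 mm farther back than shut.
Start: joints at [-66.457, 18.392, -4.016, 83.108, 1.295, 78.541, -3.26], TCP at [0.251, 0.6, 0.231] pointing down, gripper open.
Joint ranges: [-163.93, 163.93], [-17.29, 119.83], [-79.2, 71.16], [3.27, 140.29], [-89.18, 269.18], [5.43, 117.66], [-154.24, 154.24]. Speed limits (degrees/s): [147.25, 147.25, 180, 180, 180, 180, 180].

## Interface

Orientations are given as a 3x3 rotation matrix whose columns are the frame's x, y, z axes.
In Python, from station import sensors, cams, ticket, arm gives the robot as it stands.
- The arm moves only by the tool apply_moves, never from a script. Its arguments are lists of equal length, an entry for each row: "turn": the turn, a rotation vector about the world's x, y, z in rad, a list of three; "dp": the shift along the world's x, y, z in m, a list of three; "gripper": the opening, from 0 (shut) to 1 (fully open). In form: {"turn": [[rx, ry, rz], ...], "dp": [[dx, dy, dz], ...], "gripper": [gripper, ...]}. A call has 1 to 20 rows; each row shifts and turns the commanded pose from where the row before left it; what a row does not reach is not made up. A row lasts 1/12 s, in which the tool goes at most 41.7 mm and 7.16 degrees, less where a joint would pass 70% of its speed; a pose out of reach is approached as far as the arm can. A call is refused whole if a number of a shift passes 0.0417 or a number of a turn 0.125, either way. A call with a gripper value outside its range is refused whole. The fingers move at their own pace and stop on an object; "newtons" is the grip in N (left out, the last holds). Time passes only in rows, so rows that do not move let the fingers close. It gives the time, the measured TCP pose, the force and the opening at its end, in the units of the state.
- sensors.sense(): the state, without advancing time (a new reading comes with each control period).
- cams.grab_frame(name): name is "scene" or "top"; returns a dict with "image" (480x640x3 uint8, blue, green, red), "camera_matrix" (3x3 intrinsics, pixels), "eye" and "rotation" of the camera in the world. Camera axes: x right, y down, z forward; pixel columns grow to the right and rows downward; lengths in m; the calibration is good to about 2 mm. A picture is of the moment at which its call begins. There is no depth.
- ticket.finish_job(): hands the job in, once; it reports no verdict.
The state is a dict: "t": time; "q": joint angles; "joint_vel": joint speeds; "joint_torque": joint torques, N m; "tool_pos": TCP position; "eef_rot": TCP orientation; "ft_force": force on the tool from outside, world axes, zero at the start; "ft_torque": the same for the moment, N m; "gripper_width": finger opening in m.
Only numpy, scipy, OpenCV 4.12 (cv2) and the standard library are available. Lean on these libraries where they do the work, as an engineer would, in place of code of your own. Each camera call takes 0.05 s, during which the arm holds its last target.

## Task

Three identical closed wooden boxes each hold a dark core of the same shape: one is the solid iron original, the other two are light casts. Lift the boxes by their sides, lids on, to feel which one is heavy, stand every box you lift back on the table, and then open only the heavy one and lay its lid on the table. Take the iron core out and set it gently on the pan of the bench balance, leaving the other two boxes closed and the jar, brush and hand lens undisturbed.

Things in the scene. Friction and masses are not known exactly. Their poses are not given: they have to be found in the camera images.
- box_a_mid (a point): centre, half-way up (26 mm above its underside), of the right-hand (lowest y) of three identical wooden boxes: 130 mm long (its x axis, roughly away from the robot), 62 mm wide (its y axis), 52 mm high without lid, 78 mm with lid and knob; walls 5 mm; z up. The plain long sides can be gripped across the width below the lid. Inside: see box_b; weights: see box_c.
- box_b_mid (a point): the same point of the middle box. Inside each box, centred to 2 mm, stands a dark core (not tracked): upright cylinder 38 mm in diameter, 38 mm high, foot 8 mm and top 46 mm above the box's underside. A lining round its foot reaches 17 mm above the box's underside; above that the inside is free, 120 x 52 mm.
- box_c_mid (a point): the same point of the left-hand box (highest y). The iron core (0.33 to 0.42 kg) is in any one of the three boxes, the casts weigh 0.02 to 0.05 kg. A closed box weighs over 0.49 kg with the iron core, under 0.25 kg with a cast.
- lid_a_knob (a point): centre of the knob of box_a's lid; x along the lid's length, z up. Knob: upright wooden cylinder 18 mm in diameter, 18 mm high, in the middle of a plate 130 x 62 x 8 mm (the box's outline); a 4 mm deep plug under it sits loosely in the box, so the lid lifts straight off. Closed, this point is 69 mm above the table; lid lying plug-down on the table: 21 mm.
- lid_b_knob (a point): the same point of box_b's lid, an identical lid. The table beyond the boxes (x 0.63 to 0.72, y -0.20 to 0.12) is always free to lay a lid on.
- lid_c_knob (a point): the same point of box_c's lid, an identical lid.
- pan_top (a point): centre of the upper face of the balance's round steel pan, 120 mm in diameter, about 60 mm above the table when empty; z up. The balance is a white base 170 x 150 x 42 mm, fixed to the table, to the left of the boxes; its pan is 18 mm from the base's centre, away from the robot.
- pan (a joint): how far the pan is pushed down, m: 0 empty, stop at 0.008. Spring of about 900 N/m: the iron core sinks it 3.6 to 4.6 mm, a cast 0.5 mm or less. The core must touch down slowly or from within a few mm.
- jar: bystander: glass jar with a black cap, 52 mm in diameter, 75 mm high; origin under its centre; beyond the boxes on the right. Leave it alone.
- brush: bystander: brush lying crosswise at the far side of the table; origin under its middle. Leave it alone.
- lens: bystander: black hand lens lying flat, 60 mm disc at the origin with a handle that reaches 98 mm out along its -x; 7 mm thick; beyond the balance. Leave it alone.
There are look-alikes about, which are no part of the job. Leave any green or yellow look-alike of the part that bears box_b_mid alone.

How it is judged:
By the outcome, as a careful person would: the job done as asked, in the order asked, and still so for the second after the job is handed in, with the robot touching nothing.
It also fails if it takes over 72 s, if anything falls off the work surface, if the arm or the gripper's body presses on something with over 40 N, if the wrist force passes 120 N, or if a joint passes its speed limit or range.

## Working session

There is one attempt and no reset: what is moved stays moved. The work goes in short steps, Python scripts to look and compute and a tool call to move; the robot and the scene stay as the last step left them, time stands still between calls to the robot, and variables do not carry over. Pictures are saved under pics/ and viewed, and the job is handed in when it is done.

Besides the shell and the picture viewer there is one more tool, called after ">>>" by a JSON object that holds its "name" and its "arguments". apply_moves: Moves the arm, as the interface text tells. Its arguments: {"type":"object","properties":{"turn":{"type":"array","items":{"type":"array","items":{"type":"number"}}},"dp":{"type":"array","items":{"type":"array","items":{"type":"number"}}},"gripper":{"type":"array","items":{"type":"number"}},"newtons":{"type":"number"}},"required":["turn","dp","gripper"]}

```bash
ls; mkdir -p pics; python3 - <<'E'
from station import sensors,cams,ticket,arm
import cv2
print(sensors.sense()); print(arm.grasp_offset)
for n in("scene","top"):
    f=cams.grab_frame(n); cv2.imwrite(f"pics/{n}0.png",f["image"]); print(n,f["camera_matrix"],f["eye"],f["rotation"])
E
```

```text
pics
{'t': 0.0, 'q': array([-66.45824381,  18.43874112,  -4.01445205,  83.1776278 ,
         1.2966209 ,  78.54307069,  -3.26029577]), 'joint_vel': array([-0.0395075 ,  0.04432778,  0.00676545, -0.02007674, -0.01508829,
        0.05747166,  0.02515896]), 'joint_torque': array([ 2.46904619e-04, -4.93598878e+01, -3.82151054e-01, -3.14323533e+01,
        1.30878371e-02,  1.15795285e-02,  1.54372408e-06]), 'tool_pos': array([0.2510397 , 0.59894424, 0.23020313]), 'eef_rot': array([[-9.22316101e-01,  3.86435762e-01, -6.41314779e-04],
       [ 3.86436269e-01,  9.22314174e-01, -1.89049620e-03],
       [-1.39061628e-04, -1.99146237e-03, -9.99998007e-01]]), 'ft_force': array([-0.94402517,  0.66688771, -0.31365636]), 'ft_torque': array([-0.05731286, -0.01065867,  0.01601405]), 'gripper_width': 0.0855429069526801}
0.0187
scene [[596.90247927   0.         326.59236198]
 [  0.         596.90247927 239.09679069]
 [  0.           0.           1.        ]] [ 1.07486506 -0.52884463  0.95334582] [[ 0.66043274  0.590209   -0.46420032]
 [ 0.75081579 -0.51065774  0.41893236]
 [ 0.01021016 -0.62520558 -0.78039332]]
top [[535.42908577   0.         321.26646161]
 [  0.         535.42908577 235.46866435]
 [  0.           0.           1.        ]] [ 0.40650884 -0.02173561  1.21959578] [[ 0.02389721 -0.99277231  0.11760979]
 [-0.99945539 -0.02640301 -0.01979415]
 [ 0.02275634 -0.11707271 -0.99286259]]
```

View pics/scene0.png

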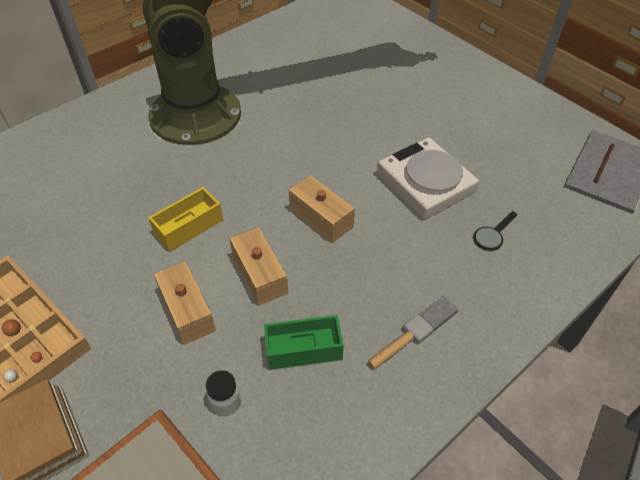

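View pics/top0.png

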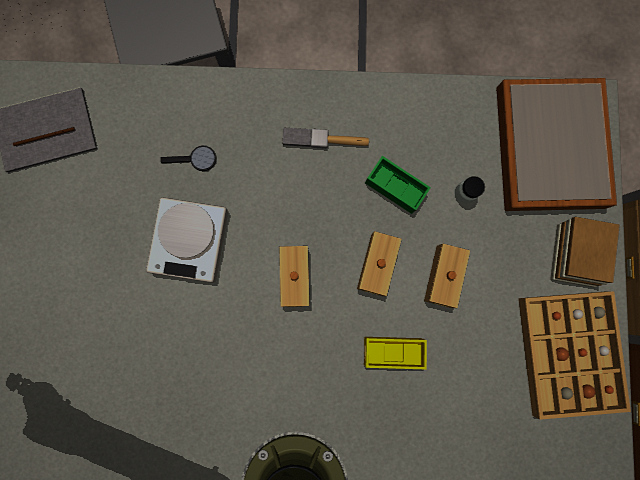

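Scene: wooden boxes with knobs at scene px (180,290), (257,253), (321,196), matching top px (451,276), (381,264), (294,276). They could be confused with the green tray at top (398,185) or the yellow tray at top (395,353); both are open, so not mine. The balance pan is at top (186,230), the jar at (473,187), the brush at (325,138) and the lens at (203,158). Next are enlarged crops.

```bash
python3 - <<'E'
import cv2
a=cv2.imread("pics/top0.png");b=cv2.imread("pics/scene0.png")
cv2.imwrite("pics/t1.png",cv2.resize(a[225:325,270:480],None,fx=3.8,fy=3.8,interpolation=cv2.INTER_CUBIC))
cv2.imwrite("pics/s1.png",cv2.resize(b[170:350,145:365],None,fx=3.3,fy=3.3,interpolation=cv2.INTER_CUBIC))
c=cv2.resize(a[190:290,140:240],None,fx=4,fy=4,interpolation=cv2.INTER_CUBIC)
d=cv2.resize(b[130:230,370:490],None,fx=3.3,fy=4,interpolation=cv2.INTER_CUBIC)
cv2.imwrite("pics/p1.png",cv2.hconcat([c,d]))
E
```

```text
(no output)
```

View pics/t1.png

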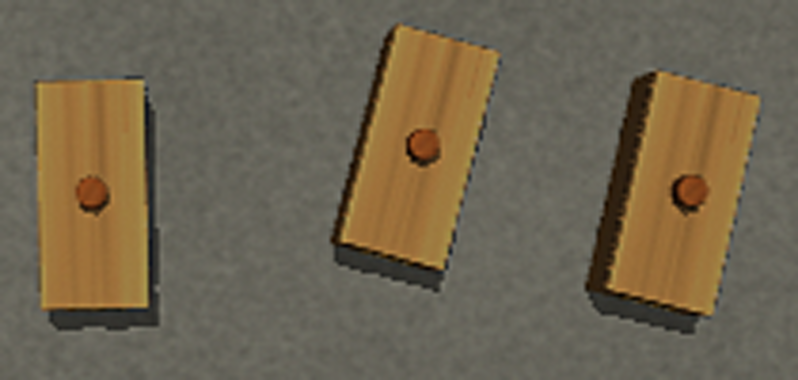

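View pics/s1.png

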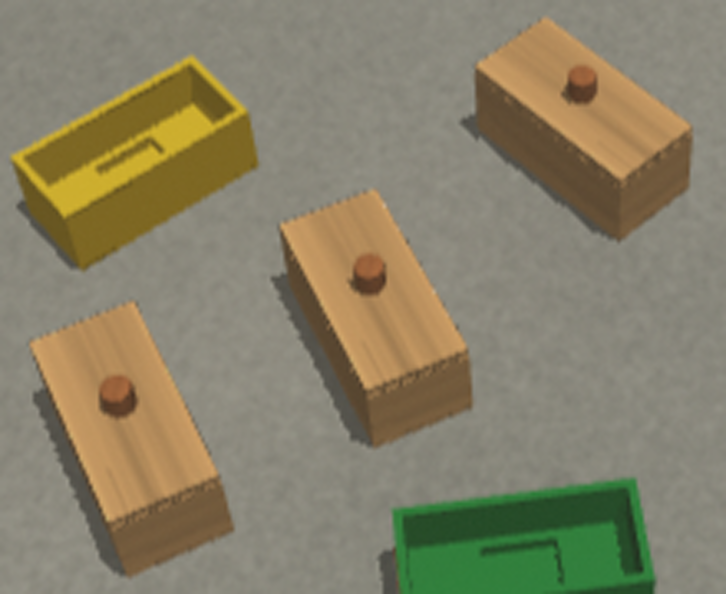

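View pics/p1.png

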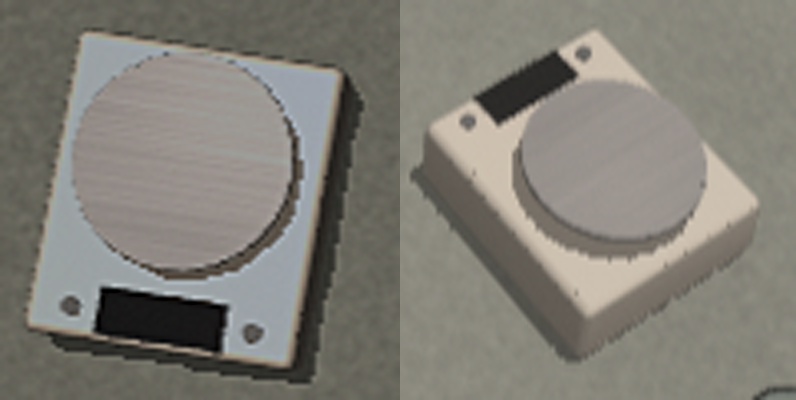

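```bash
cat > h.py <<'E'
import numpy as np,cv2
TOP=(np.array([[535.42908577,0,321.26646161],[0,535.42908577,235.46866435],[0,0,1]]),np.array([0.40650884,-0.02173561,1.21959578]),np.array([[0.02389721,-0.99277231,0.11760979],[-0.99945539,-0.02640301,-0.01979415],[0.02275634,-0.11707271,-0.99286259]]))
SC=(np.array([[596.90247927,0,326.59236198],[0,596.90247927,239.09679069],[0,0,1]]),np.array([1.07486506,-0.52884463,0.95334582]),np.array([[0.66043274,0.590209,-0.46420032],[0.75081579,-0.51065774,0.41893236],[0.01021016,-0.62520558,-0.78039332]]))
def P(c):
    K,e,R=c; return K@np.hstack([R.T,(-R.T@e)[:,None]])
def tri(t,s):
    X=cv2.triangulatePoints(P(TOP),P(SC),np.array(t,float).reshape(-1,2).T,np.array(s,float).reshape(-1,2).T)
    return (X[:3]/X[3]).T
def onz(c,p,z):
    K,e,R=c; d=R@np.linalg.inv(K)@np.array([p[0],p[1],1.]); return e+d*(z-e[2])/d[2]
def proj(c,X):
    x=P(c)@np.append(X,1); return x[:2]/x[2]
E
python3 - <<'E'
from h import *
np.set_printoptions(precision=4,suppress=True)
T={'C':[(37,82),(144,79),(148,307),(42,308)],'B':[(399,25),(498,51),(444,269),(342,241)],'A':[(656,71),(759,97),(712,315),(608,289)]}
S={'C':[(691,128),(623,180),(476,67),(546,17)],'B':[(468,351),(372,390),(281,227),(375,190)],'A':[(218,480),(108,522),(31,343),(134,303)]}
kt={'C':(93,188),'B':(423,143),'A':(690,187)};ks={'C':(582,76),'B':(370,263),'A':(117,385)}
for k in 'ABC':
    t=np.array(T[k])/3.8+[270,225]; s=np.array(S[k])/3.3+[145,170]
    X=tri(t,s); print(k,'\n',X, X.mean(0))
    ax=(X[0]+X[1]-X[2]-X[3])/2; ay=(X[0]+X[3]-X[1]-X[2])/2
    print('len',np.linalg.norm(ax),np.linalg.norm(ay),'yaw',np.degrees(np.arctan2(ax[1],ax[0])),np.degrees(np.arctan2(-ay[0],ay[1])))
    for nm,c,q in(('t',TOP,t),('s',SC,s)): 
        Z=np.array([onz(c,p,.06) for p in q]); a=Z[0]+Z[1]-Z[2]-Z[3]; print(nm,Z.mean(0)[:2],np.degrees(np.arctan2(a[1],a[0])),np.linalg.norm(a)/2)
    print('knobtop',tri(np.array(kt[k])/3.8+[270,225],np.array(ks[k])/3.3+[145,170]))
pt=(184/4+140,161/4+190);ps=((613-400)/3.3+370,159/4+130)
print('pan',tri(pt,ps),onz(TOP,pt,.06),onz(SC,ps,.06))
E
```

```text
A 
 [[ 0.5344 -0.3119  0.0521]
 [ 0.5204 -0.3705  0.0562]
 [ 0.3954 -0.3415  0.0569]
 [ 0.4085 -0.2826  0.0554]] [ 0.4647 -0.3266  0.0552]
len 0.12882320907382355 0.060328753534133674 yaw -13.065102168586078 -12.974139023415933
t [ 0.4635 -0.3267] -12.548331046340532 0.12827718479819655
s [ 0.4688 -0.3268] -13.370842180485674 0.1292165742330172
knobtop [[ 0.466  -0.3249  0.078 ]]
B 
 [[ 0.5575 -0.1611  0.0551]
 [ 0.544  -0.218   0.0566]
 [ 0.4179 -0.1883  0.0559]
 [ 0.4322 -0.13    0.0568]] [ 0.4879 -0.1743  0.0561]
len 0.12934431380692316 0.05920570185980377 yaw -13.585348473221801 -13.575558443823475
t [ 0.4863 -0.1756] -13.69872024363588 0.1286828226763247
s [ 0.4916 -0.1745] -13.543404632869349 0.12922189322420222
knobtop [[ 0.4876 -0.1733  0.0771]]
C 
 [[ 0.5184  0.046   0.0558]
 [ 0.5223 -0.0144  0.057 ]
 [ 0.3922 -0.0206  0.0546]
 [ 0.3901  0.039   0.058 ]] [0.4557 0.0125 0.0564]
len 0.1293881937614396 0.060070668787039955 yaw 2.9250541181491774 2.893459913822271
t [0.4545 0.011 ] 2.841602189464112 0.128791007186454
s [0.4591 0.0114] 2.9956926549761063 0.1288799354144207
knobtop [[0.4574 0.0113 0.0769]]
pan [[0.5488 0.251  0.0558]] [0.5475 0.2491 0.06  ] [0.5518 0.2482 0.06  ]
```

Measured, averaging both views (they differ by about 4 mm in x). Tops and knobs sit at the expected heights.

| Item | x, y (m) | Yaw |
|---|---|---|
| Box A | 0.466, -0.327 | -13° |
| Box B | 0.489, -0.175 | -13.6° |
| Box C | 0.457, 0.011 | +2.9° |
| Pan | 0.5495, 0.249 | – |

The three wooden boxes with knobs in the crop are the right ones. I'll go to C first because it is nearest.

>>> {"name": "apply_moves", "arguments": {"turn": [[0, 0, 0.025], [0, 0, 0.025], [0, 0, 0.025], [0, 0, 0.025], [0, 0, 0.025], [0, 0, 0.025], [0, 0, 0.025], [0, 0, 0.025], [0, 0, 0.025], [0, 0, 0.025], [0, 0, 0.025], [0, 0, 0.025], [0, 0, 0.025], [0, 0, 0.025], [0, 0, 0.025], [0, 0, 0.025], [0, 0, 0.025], [0, 0, 0.022], [0, 0, 0], [0, 0, 0]], "dp": [[0.018, -0.0327, -0.0055], [0.018, -0.0327, -0.0055], [0.018, -0.0327, -0.0055], [0.018, -0.0327, -0.0055], [0.018, -0.0327, -0.0055], [0.018, -0.0327, -0.0055], [0.018, -0.0327, -0.0055], [0.018, -0.0327, -0.0055], [0.018, -0.0327, -0.0055], [0.005, -0.0327, -0.0055], [0.005, -0.0327, -0.0055], [0.005, -0.0327, -0.0055], [0.005, -0.0327, -0.0055], [0.005, -0.0327, -0.0055], [0.005, -0.0327, -0.0055], [0.005, -0.0327, -0.0055], [0.005, -0.0327, -0.0055], [0.005, -0.0327, -0.0055], [0, 0, 0], [0, 0, 0]], "gripper": [1, 1, 1, 1, 1, 1, 1, 1, 1, 1, 1, 1, 1, 1, 1, 1, 1, 1, 1, 1], "newtons": 40}}

```text
t: 1.77
tool_pos: [0.4578, 0.009, 0.1318]
eef_rot: [[-0.999, -0.045, -0.001], [-0.045, 0.999, -0.0], [0.001, 0.0, -1.0]]
ft_force: [-0.4, 1.0, -0.8]
gripper_width: 0.0857
```

```bash
cat > st.py <<'E'
from station import sensors
import numpy as np
np.set_printoptions(precision=4,suppress=True)
def st():
    s=sensors.sense();R=s["eef_rot"]
    print('t',round(s["t"],2),'pos',s["tool_pos"],'yawY',round(float(np.degrees(np.arctan2(R[1,1],R[0,1]))),2),'zax',R[:,2],'F',s["ft_force"],'T',s["ft_torque"],'w',round(s["gripper_width"],4),'q',s["q"])
E
python3 - <<'E'
from st import *; st()
from station import cams; import cv2
cv2.imwrite("pics/top1.png",cams.grab_frame("top")["image"])
f=cams.grab_frame("scene")["image"];cv2.imwrite("pics/sc1.png",f)
E
```

```text
t 1.77 pos [0.4578 0.009  0.1318] yawY 92.6 zax [-0.0011 -0.     -1.    ] F [-0.3905  0.9533 -0.7838] T [ 0.0531  0.0082 -0.0401] w 0.0857 q [-28.5024  -1.3216  23.9482 117.2557   0.5929  64.0167  87.7838]
```

View pics/sc1.png

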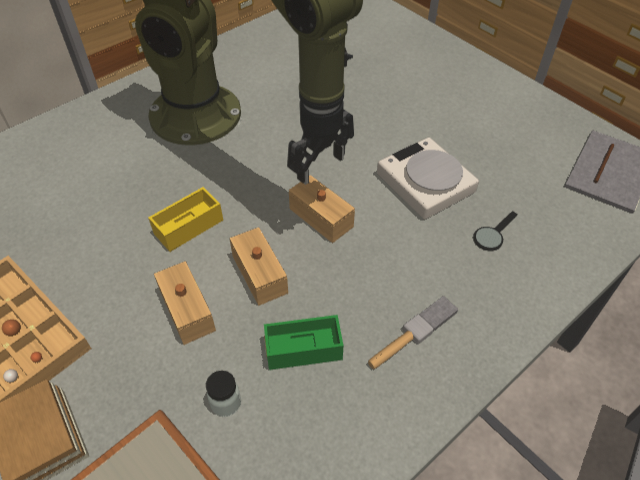

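The gripper stands over box C (scene 321,196) and is aligned with it. Descending and closing.

>>> {"name": "apply_moves", "arguments": {"turn": [[0, 0, 0.005], [0, 0, 0], [0, 0, 0], [0, 0, 0], [0, 0, 0], [0, 0, 0], [0, 0, 0], [0, 0, 0], [0, 0, 0], [0, 0, 0], [0, 0, 0], [0, 0, 0], [0, 0, 0], [0, 0, 0], [0, 0, 0]], "dp": [[0, 0.002, -0.02], [0, 0, -0.025], [0, 0, -0.025], [0, 0, -0.02], [0, 0, -0.015], [0, 0, -0.01], [0, 0, -0.005], [0, 0, 0], [0, 0, 0], [0, 0, 0], [0, 0, 0], [0, 0, 0], [0, 0, 0], [0, 0, 0], [0, 0, 0]], "gripper": [1, 1, 1, 1, 1, 1, 1, 1, 0, 0, 0, 0, 0, 0, 0], "newtons": 40}}

```text
t: 3.12
tool_pos: [0.4593, 0.0131, 0.0134]
eef_rot: [[-0.998, -0.055, 0.002], [-0.055, 0.998, 0.001], [-0.002, 0.001, -1.0]]
ft_force: [-0.6, -0.2, 5.7]
gripper_width: 0.0617
```

```bash
python3 -c "
from st import *; st()"
```

```text
t 3.12 pos [0.4593 0.0131 0.0134] yawY 93.17 zax [ 0.0021  0.0007 -1.    ] F [-0.6454 -0.2258  5.7062] T [-0.0714  0.153   0.055 ] w 0.0617 q [-27.5249   9.0586  24.0228 123.1384  -4.9506  48.5597  92.6752]
```

>>> {"name": "apply_moves", "arguments": {"turn": [[0, 0, 0], [0, 0, 0], [0, 0, 0], [0, 0, 0], [0, 0, 0], [0, 0, 0], [0, 0, 0], [0, 0, 0], [0, 0, 0], [0, 0, 0], [0, 0, 0]], "dp": [[0, 0, 0.005], [0, 0, 0.007], [0, 0, 0.008], [0, 0, 0.008], [0, 0, 0.007], [0, 0, 0.005], [0, 0, 0], [0, 0, 0], [0, 0, 0], [0, 0, 0], [0, 0, 0]], "gripper": [0, 0, 0, 0, 0, 0, 0, 0, 0, 0, 0]}}

```text
t: 4.03
tool_pos: [0.4579, 0.0128, 0.0519]
eef_rot: [[-0.998, -0.055, -0.001], [-0.055, 0.998, -0.0], [0.001, -0.0, -1.0]]
ft_force: [0.4, -0.5, -1.9]
gripper_width: 0.0617
```

```bash
python3 - <<'E'
from st import *; st()
from station import cams; import cv2
f=cams.grab_frame("scene")["image"];cv2.imwrite("pics/sc2.png",cv2.resize(f[60:260,200:460],None,fx=3,fy=3));st()
E
```

```text
t 4.03 pos [0.4579 0.0128 0.0519] yawY 93.17 zax [-0.0008 -0.0002 -1.    ] F [ 0.3806 -0.5255 -1.8998] T [-0.035  -0.0114  0.0206] w 0.0617 q [-28.1987   5.154   24.2707 121.6515  -2.615   53.7244  90.6999]
t 4.08 pos [0.4579 0.0128 0.052 ] yawY 93.16 zax [-0.0007 -0.0002 -1.    ] F [-0.0883 -0.9833 -3.0997] T [0.0392 0.0459 0.0356] w 0.0614 q [-28.1974   5.1523  24.2711 121.6473  -2.6147  53.7245  90.7009]
```

View pics/sc2.png

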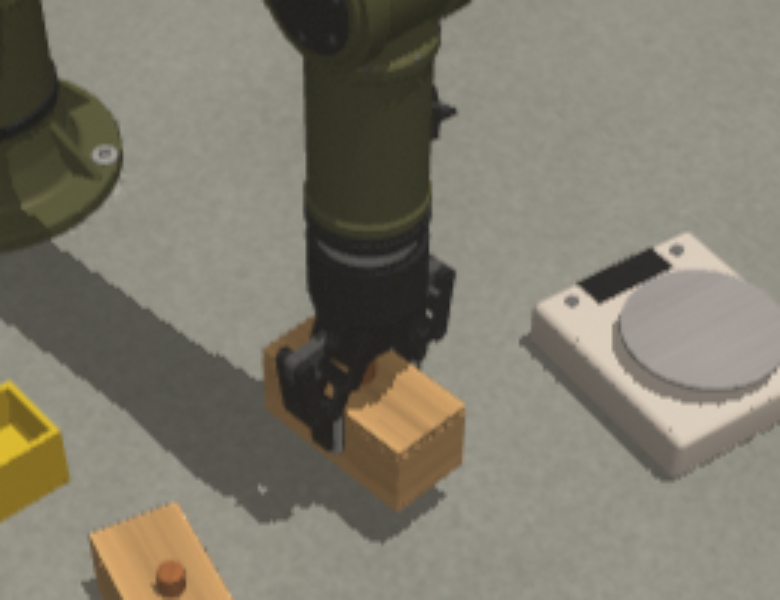

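Box C hangs clear of the table with its lid on. Averaging more force readings.

```bash
cat > av.py <<'E'
from station import cams,sensors
import numpy as np
F=[]
for i in range(10): cams.grab_frame("top");F.append(sensors.sense()["ft_force"])
F=np.array(F);print(F.mean(0),F.std(0),F[:,2],sensors.sense()["t"])
E
python3 av.py
```

```text
[-0.10948918  0.00991176 -2.28858658] [0.52995619 0.38923769 0.64259923] [-2.10821104 -2.44944197 -2.31111388 -1.65497147 -3.10523967 -2.48048935
 -2.63380111 -1.63208477 -1.15689068 -3.35362184] 4.5833
```

C reads 2.3 N, about 0.23 kg, so it's a cast. I'll stand it back, then move above B.

>>> {"name": "apply_moves", "arguments": {"turn": [[0, 0, 0], [0, 0, 0], [0, 0, 0], [0, 0, 0], [0, 0, 0], [0, 0, 0], [0, 0, 0], [0, 0, 0], [0, 0, 0], [0, 0, 0], [0, 0, 0], [0, 0, 0], [0, 0, 0], [0, 0, 0], [0, 0, 0], [0, 0, 0], [0, 0, 0], [0, 0, 0]], "dp": [[0, 0, -0.007], [0, 0, -0.008], [0, 0, -0.008], [0, 0, -0.007], [0, 0, -0.004], [0, 0, -0.003], [0, 0, -0.002], [0, 0, 0], [0, 0, 0], [0, 0, 0], [0, 0, 0], [0, 0, 0], [0, 0, 0.01], [0, 0, 0.02], [0, 0, 0.03], [0, 0, 0.03], [0, 0, 0.03], [0, 0, 0]], "gripper": [0, 0, 0, 0, 0, 0, 0, 0, 0, 1, 1, 1, 1, 1, 1, 1, 1, 1]}}

```text
t: 6.08
tool_pos: [0.4625, 0.0132, 0.14]
eef_rot: [[-0.998, -0.055, 0.011], [-0.055, 0.998, 0.003], [-0.011, 0.002, -1.0]]
ft_force: [1.0, 0.5, -0.2]
gripper_width: 0.0857
```

>>> {"name": "apply_moves", "arguments": {"turn": [[0, 0, -0.042], [0, 0, -0.042], [0, 0, -0.042], [0, 0, -0.042], [0, 0, -0.042], [0, 0, -0.042], [0, 0, -0.041], [0, 0, 0], [0, 0, 0]], "dp": [[0.004, -0.027, 0], [0.004, -0.027, 0], [0.004, -0.027, 0], [0.005, -0.027, 0], [0.005, -0.027, 0], [0.005, -0.027, 0], [0.004, -0.026, 0], [0, 0, 0], [0, 0, 0]], "gripper": [1, 1, 1, 1, 1, 1, 1, 1, 1]}}

```text
t: 6.83
tool_pos: [0.489, -0.1769, 0.1337]
eef_rot: [[-0.971, 0.239, 0.0], [0.239, 0.971, -0.001], [-0.0, -0.001, -1.0]]
ft_force: [0.6, 0.9, 0.4]
gripper_width: 0.0853
```

```bash
python3 - <<'E'
from st import *; st()
from station import cams; import cv2
cv2.imwrite("pics/top3.png",cams.grab_frame("top")["image"])
f=cams.grab_frame("scene")["image"];cv2.imwrite("pics/sc3.png",f)
E
```

```text
t 6.83 pos [ 0.489  -0.1769  0.1337] yawY 76.18 zax [ 0.0002 -0.0006 -1.    ] F [0.6136 0.8795 0.404 ] T [ 0.0332 -0.0291  0.0213] w 0.0853 q [-16.5882   7.2441  36.0725 109.6933  -4.6878  64.4964  97.4634]
```

View pics/sc3.png

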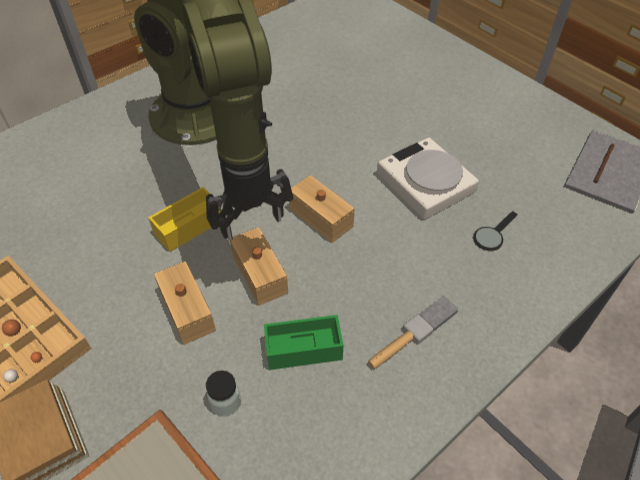

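C is back upright and closed at (321,205), and the gripper is over B. Going down, gripping and lifting.

>>> {"name": "apply_moves", "arguments": {"turn": [[0, 0, 0], [0, 0, 0], [0, 0, 0], [0, 0, 0], [0, 0, 0], [0, 0, 0], [0, 0, 0], [0, 0, 0], [0, 0, 0], [0, 0, 0], [0, 0, 0], [0, 0, 0], [0, 0, 0], [0, 0, 0], [0, 0, 0]], "dp": [[0, 0.002, -0.022], [0, 0, -0.025], [0, 0, -0.025], [0, 0, -0.02], [0, 0, -0.015], [0, 0, -0.01], [0, 0, -0.005], [0, 0, 0], [0, 0, 0], [0, 0, 0], [0, 0, 0], [0, 0, 0], [0, 0, 0], [0, 0, 0], [0, 0, 0]], "gripper": [1, 1, 1, 1, 1, 1, 1, 1, 0, 0, 0, 0, 0, 0, 0], "newtons": 40}}

```text
t: 8.18
tool_pos: [0.4904, -0.1734, 0.0126]
eef_rot: [[-0.972, 0.235, 0.002], [0.235, 0.972, -0.0], [-0.002, 0.0, -1.0]]
ft_force: [0.1, 0.3, 6.7]
gripper_width: 0.0615
```

>>> {"name": "apply_moves", "arguments": {"turn": [[0, 0, 0], [0, 0, 0], [0, 0, 0], [0, 0, 0], [0, 0, 0], [0, 0, 0], [0, 0, 0], [0, 0, 0], [0, 0, 0], [0, 0, 0], [0, 0, 0]], "dp": [[0, 0, 0.005], [0, 0, 0.007], [0, 0, 0.008], [0, 0, 0.008], [0, 0, 0.007], [0, 0, 0.005], [0, 0, 0], [0, 0, 0], [0, 0, 0], [0, 0, 0], [0, 0, 0]], "gripper": [0, 0, 0, 0, 0, 0, 0, 0, 0, 0, 0]}}

```text
t: 9.1
tool_pos: [0.4889, -0.173, 0.0509]
eef_rot: [[-0.972, 0.236, -0.001], [0.236, 0.972, 0.0], [0.001, -0.0, -1.0]]
ft_force: [-0.0, 1.2, -1.1]
gripper_width: 0.0614
```

```bash
python3 av.py; python3 - <<'E'
from st import *; st()
from station import cams; import cv2
f=cams.grab_frame("scene")["image"];cv2.imwrite("pics/sc4.png",cv2.resize(f[120:340,130:390],None,fx=2.5,fy=2.5))
E
```

```text
[ 0.0199229   0.07090567 -1.95720288] [0.59100903 0.61596237 0.56713131] [-2.12978593 -1.71123006 -2.37596264 -1.53868839 -2.71028831 -1.06016888
 -1.34679478 -2.96466145 -1.86539115 -1.86905722] 9.6
t 9.6 pos [ 0.4893 -0.1731  0.0513] yawY 76.38 zax [ 0.0001  0.     -1.    ] F [ 0.1088  0.5182 -1.8691] T [-0.0101  0.0309  0.054 ] w 0.0615 q [-15.0723  13.7387  35.1628 114.0494  -9.6141  55.0233 101.233 ]
```

View pics/sc4.png

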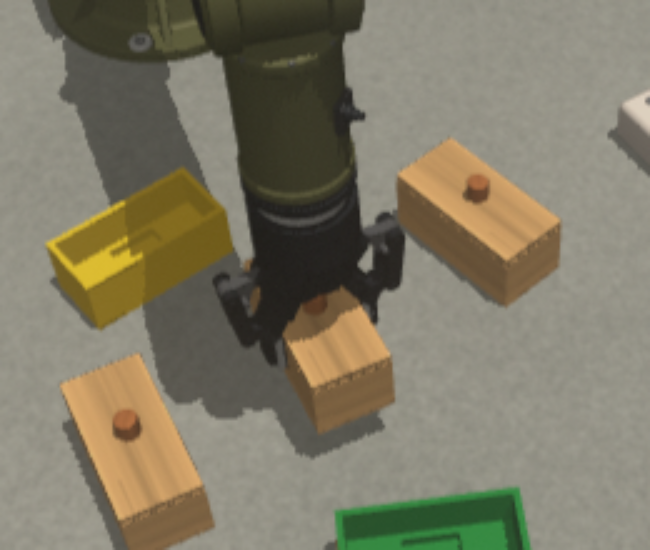

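B also reads 2.0 N, a cast. I'll set it back and lift A to confirm that it is the heavy one.

>>> {"name": "apply_moves", "arguments": {"turn": [[0, 0, 0], [0, 0, 0], [0, 0, 0], [0, 0, 0], [0, 0, 0], [0, 0, 0], [0, 0, 0], [0, 0, 0], [0, 0, 0], [0, 0, 0], [0, 0, 0], [0, 0, 0], [0, 0, 0], [0, 0, 0], [0, 0, 0], [0, 0, 0], [0, 0, 0], [0, 0, 0]], "dp": [[0, 0, -0.007], [0, 0, -0.008], [0, 0, -0.008], [0, 0, -0.007], [0, 0, -0.004], [0, 0, -0.003], [0, 0, -0.002], [0, 0, 0], [0, 0, 0], [0, 0, 0], [0, 0, 0], [0, 0, 0], [0, 0, 0.01], [0, 0, 0.02], [0, 0, 0.03], [0, 0, 0.03], [0, 0, 0.03], [0, 0, 0]], "gripper": [0, 0, 0, 0, 0, 0, 0, 0, 0, 1, 1, 1, 1, 1, 1, 1, 1, 1]}}

```text
t: 11.15
tool_pos: [0.4932, -0.1746, 0.1391]
eef_rot: [[-0.972, 0.236, 0.011], [0.236, 0.972, -0.001], [-0.011, 0.001, -1.0]]
ft_force: [1.5, -0.7, -0.1]
gripper_width: 0.0854
```

>>> {"name": "apply_moves", "arguments": {"turn": [[0, 0, 0.01], [0, 0, 0], [0, 0, 0], [0, 0, 0], [0, 0, 0], [0, 0, 0], [0, 0, 0], [0, 0, 0]], "dp": [[-0.004, -0.025, 0], [-0.004, -0.026, 0], [-0.004, -0.026, 0], [-0.004, -0.026, 0], [-0.004, -0.026, 0], [-0.003, -0.024, 0], [0, 0, 0], [0, 0, 0]], "gripper": [1, 1, 1, 1, 1, 1, 1, 1]}}

```text
t: 11.82
tool_pos: [0.4654, -0.3277, 0.1327]
eef_rot: [[-0.973, 0.229, -0.0], [0.229, 0.973, -0.001], [-0.0, -0.001, -1.0]]
ft_force: [0.6, 0.3, -0.1]
gripper_width: 0.0855
```

```bash
python3 - <<'E'
from st import *; st()
from station import cams; import cv2
f=cams.grab_frame("scene")["image"];cv2.imwrite("pics/sc5.png",f)
E
```

```text
t 11.82 pos [ 0.4654 -0.3277  0.1327] yawY 76.75 zax [-0.0001 -0.0007 -1.    ] F [ 0.573   0.289  -0.0837] T [ 0.0702 -0.0312 -0.0159] w 0.0855 q [ -3.718   15.0874  41.8565 103.2579 -10.9429  65.7637 118.4224]
```

View pics/sc5.png

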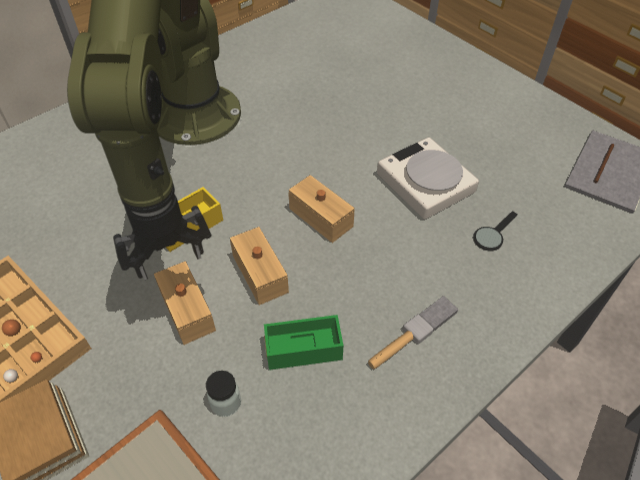

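B is standing closed at (259,265) and the gripper is over A. Gripping and lifting A.

>>> {"name": "apply_moves", "arguments": {"turn": [[0, 0, 0], [0, 0, 0], [0, 0, 0], [0, 0, 0], [0, 0, 0], [0, 0, 0], [0, 0, 0], [0, 0, 0], [0, 0, 0], [0, 0, 0], [0, 0, 0], [0, 0, 0], [0, 0, 0], [0, 0, 0], [0, 0, 0]], "dp": [[0, 0.002, -0.02], [0, 0, -0.025], [0, 0, -0.025], [0, 0, -0.02], [0, 0, -0.015], [0, 0, -0.01], [0, 0, -0.005], [0, 0, 0], [0, 0, 0], [0, 0, 0], [0, 0, 0], [0, 0, 0], [0, 0, 0], [0, 0, 0], [0, 0, 0]], "gripper": [1, 1, 1, 1, 1, 1, 1, 1, 0, 0, 0, 0, 0, 0, 0], "newtons": 50}}

```text
t: 13.12
tool_pos: [0.4671, -0.3256, 0.0139]
eef_rot: [[-0.974, 0.226, 0.003], [0.226, 0.974, -0.002], [-0.003, -0.001, -1.0]]
ft_force: [0.0, -0.7, 6.3]
gripper_width: 0.0617
```

>>> {"name": "apply_moves", "arguments": {"turn": [[0, 0, 0], [0, 0, 0], [0, 0, 0], [0, 0, 0], [0, 0, 0], [0, 0, 0], [0, 0, 0], [0, 0, 0], [0, 0, 0]], "dp": [[0, 0, 0.005], [0, 0, 0.006], [0, 0, 0.006], [0, 0, 0.006], [0, 0, 0.004], [0, 0, 0.003], [0, 0, 0], [0, 0, 0], [0, 0, 0]], "gripper": [0, 0, 0, 0, 0, 0, 0, 0, 0]}}

```text
t: 13.87
tool_pos: [0.466, -0.3239, 0.0421]
eef_rot: [[-0.974, 0.226, -0.0], [0.226, 0.974, 0.0], [0.0, 0.0, -1.0]]
ft_force: [0.0, 0.1, -5.5]
gripper_width: 0.0615
```

```bash
python3 av.py; python3 - <<'E'
from st import *; st()
E
```

```text
[ 0.03065027  0.14603685 -5.29984606] [0.36993211 0.44759081 0.6853668 ] [-4.95919946 -5.16740677 -6.27957695 -5.2218893  -5.32248861 -4.39713923
 -4.57561342 -4.75574235 -6.651173   -5.66823154] 14.3667
t 14.37 pos [ 0.4662 -0.3241  0.0423] yawY 76.95 zax [-0.0001  0.0001 -1.    ] F [-0.3938 -0.1249 -5.6682] T [-0.0416 -0.0379 -0.0114] w 0.0614 q [ -1.2899  21.6227  39.4607 107.7791 -16.3493  56.3104 122.3257]
```

A reads 5.3 N, about 0.54 kg, so it's the heavy box. Standing it back, then checking for free space for the lid.

>>> {"name": "apply_moves", "arguments": {"turn": [[0, 0, 0], [0, 0, 0], [0, 0, 0], [0, 0, 0], [0, 0, 0], [0, 0, 0], [0, 0, 0], [0, 0, 0], [0, 0, 0], [0, 0, 0], [0, 0, 0], [0, 0, 0], [0, 0, 0], [0, 0, 0], [0, 0, 0], [0, 0, 0], [0, 0, 0], [0, 0, 0]], "dp": [[0, 0, -0.006], [0, 0, -0.007], [0, 0, -0.007], [0, 0, -0.005], [0, 0, -0.002], [0, 0, -0.0015], [0, 0, -0.001], [0, 0, 0], [0, 0, 0], [0, 0, 0], [0, 0, 0], [0, 0, 0], [0, 0, 0.01], [0, 0, 0.02], [0, 0, 0.03], [0, 0, 0.03], [0, 0, 0], [0, 0, 0]], "gripper": [0, 0, 0, 0, 0, 0, 0, 0, 0, 1, 1, 1, 1, 1, 1, 0.5, 0.5, 0.5]}}

```text
t: 15.87
tool_pos: [0.4679, -0.3252, 0.1055]
eef_rot: [[-0.974, 0.226, 0.005], [0.226, 0.974, -0.002], [-0.005, -0.001, -1.0]]
ft_force: [-0.7, 0.1, -0.9]
gripper_width: 0.0516
```

```bash
python3 - <<'E'
from st import *; st()
from h import *
for n,p in dict(greenFL=(385,158),greenL=(367,183),greenR=(429,188),greenN=(412,212),jar=(473,187),brushR=(368,142),brushL=(283,138),lens=(203,158),brushbot=(326,147),yellow=(395,353)).items(): print(n,onz(TOP,p,.03 if 'green' in n else .0)[:2])
from station import cams
a=cams.grab_frame("top")["image"];b=cams.grab_frame("scene")["image"]
cv2.imwrite("pics/m6.png",cv2.hconcat([cv2.resize(a[100:330,260:500],None,fx=1.6,fy=1.6),cv2.resize(b[170:400,110:350],None,fx=1.6,fy=1.6)]))
E
```

```text
t 15.87 pos [ 0.4679 -0.3252  0.1055] yawY 76.95 zax [ 0.005  -0.0018 -1.    ] F [-0.7225  0.1413 -0.9159] T [-0.0075 -0.0011  0.008 ] w 0.0516 q [ -3.4715  16.798   41.4786 104.9334 -12.5497  62.5951 119.5143]
greenFL [ 0.7293 -0.1867]
greenL [ 0.67   -0.1463]
greenR [ 0.6625 -0.2876]
greenN [ 0.6062 -0.249 ]
jar [ 0.6743 -0.3975]
brushR [ 0.7747 -0.1505]
brushL [0.7782 0.049 ]
lens [0.7248 0.2329]
brushbot [ 0.7597 -0.0521]
yellow [ 0.29   -0.2178]
```

View pics/m6.png

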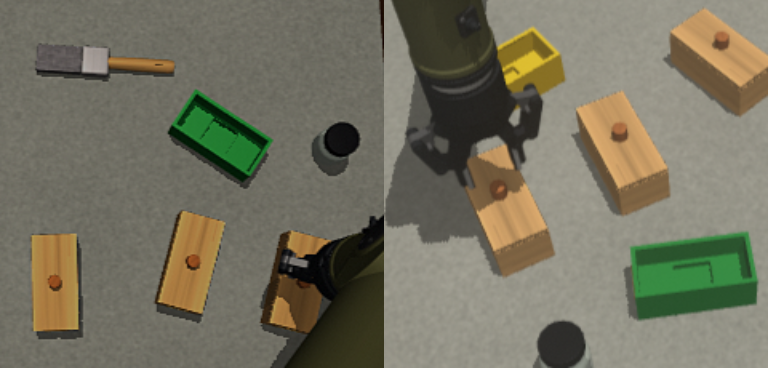

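A stands closed, with its knob at scene (182,287), within about 1 px of where it began. The green tray's left end is at y ≈ -0.146, so I'll lay the lid at about (0.645, -0.045), which is clear of everything. Gripping the knob.

>>> {"name": "apply_moves", "arguments": {"turn": [[0, 0, 0], [0, 0, 0], [0, 0, 0], [0, 0, 0], [0, 0, 0], [0, 0, 0], [0, 0, 0], [0, 0, 0], [0, 0, 0], [0, 0, 0], [0, 0, 0], [0, 0, 0]], "dp": [[0, 0, -0.01], [0, 0, -0.012], [0, 0, -0.01], [0, 0, -0.006], [0, 0, -0.002], [0, 0, 0], [0, 0, 0], [0, 0, 0], [0, 0, 0], [0, 0, 0], [0, 0, 0], [0, 0, 0]], "gripper": [0.5, 0.5, 0.5, 0.5, 0.5, 0.5, 0, 0, 0, 0, 0, 0], "newtons": 30}}

```text
t: 16.97
tool_pos: [0.4666, -0.3244, 0.0634]
eef_rot: [[-0.974, 0.226, 0.001], [0.226, 0.974, -0.0], [-0.001, -0.0, -1.0]]
ft_force: [-0.6, 0.2, 2.3]
gripper_width: 0.0163
```

```bash
python3 - <<'E'
from st import *; st()
from station import cams;import cv2
b=cams.grab_frame("scene")["image"]
cv2.imwrite("pics/m7.png",cv2.resize(b[200:350,110:260],None,fx=4,fy=4))
E
```

```text
t 16.97 pos [ 0.4666 -0.3244  0.0634] yawY 76.95 zax [ 0.0011 -0.0004 -1.    ] F [-0.5675  0.2002  2.3129] T [-0.0005 -0.0043 -0.0709] w 0.0163 q [ -2.1602  19.9626  40.3293 106.9373 -15.0546  58.4226 121.3777]
```

View pics/m7.png

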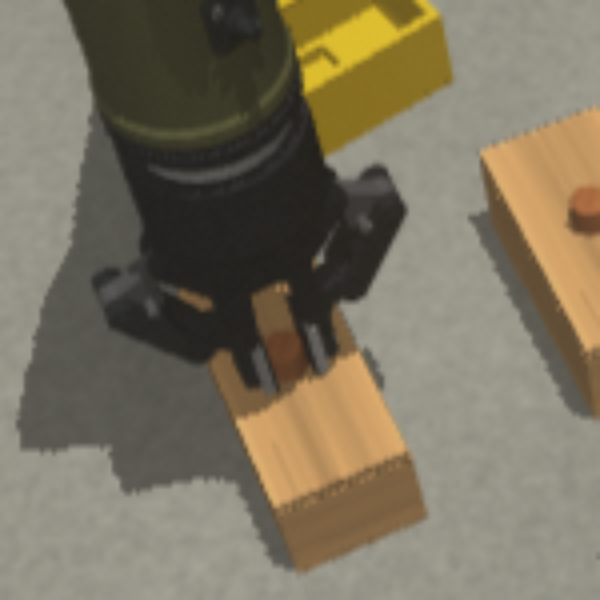

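The pads hold the knob (crop px 288,350), width 16 mm. Lifting straight up.

>>> {"name": "apply_moves", "arguments": {"turn": [[0, 0, 0], [0, 0, 0], [0, 0, 0], [0, 0, 0], [0, 0, 0], [0, 0, 0], [0, 0, 0], [0, 0, 0], [0, 0, 0], [0, 0, 0]], "dp": [[0, 0, 0.002], [0, 0, 0.005], [0, 0, 0.008], [0, 0, 0.01], [0, 0, 0.012], [0, 0, 0.012], [0, 0, 0.01], [0, 0, 0.006], [0, 0, 0], [0, 0, 0]], "gripper": [0, 0, 0, 0, 0, 0, 0, 0, 0, 0]}}

```text
t: 17.85
tool_pos: [0.4664, -0.3241, 0.1283]
eef_rot: [[-0.974, 0.226, 0.001], [0.226, 0.974, 0.0], [-0.001, 0.0, -1.0]]
ft_force: [-0.4, 0.0, -1.5]
gripper_width: 0.0167
```

```bash
python3 - <<'E'
from st import *; st()
from station import cams;import cv2
b=cams.grab_frame("scene")["image"]
cv2.imwrite("pics/m8.png",cv2.resize(b[170:350,90:270],None,fx=3,fy=3))
E
```

```text
t 17.85 pos [ 0.4664 -0.3241  0.1283] yawY 76.96 zax [ 0.0009  0.     -1.    ] F [-0.3785  0.0465 -1.4679] T [-0.0022  0.0273  0.0391] w 0.0167 q [ -4.1732  15.2119  41.9819 103.7117 -11.1784  65.2423 118.4762]
```

View pics/m8.png

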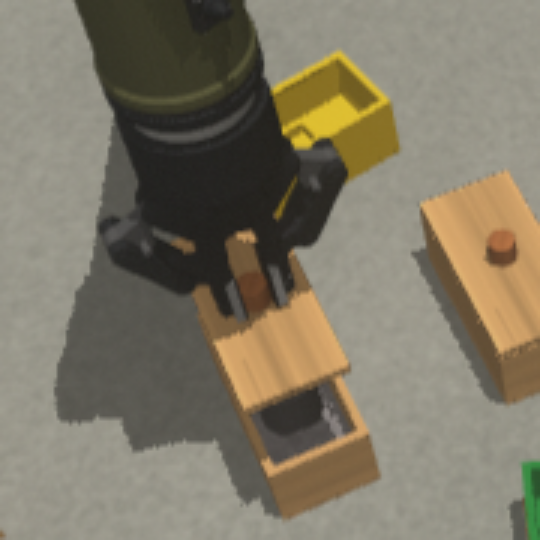

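The lid hangs level and the dark core shows in box A (crop 295,405). Carrying the lid over.

>>> {"name": "apply_moves", "arguments": {"turn": [[0, 0, 0], [0, 0, 0], [0, 0, 0], [0, 0, 0], [0, 0, 0], [0, 0, 0], [0, 0, 0], [0, 0, 0], [0, 0, 0], [0, 0, 0], [0, 0, 0], [0, 0, 0], [0, 0, 0], [0, 0, 0], [0, 0, 0], [0, 0, 0], [0, 0, 0], [0, 0, 0], [0, 0, 0]], "dp": [[0.006, 0.01, 0], [0.014, 0.022, 0], [0.016, 0.025, 0], [0.016, 0.025, 0], [0.016, 0.025, 0], [0.016, 0.025, 0], [0.016, 0.025, 0], [0.016, 0.025, 0], [0.016, 0.025, 0], [0.016, 0.025, 0], [0.016, 0.025, 0], [0.014, 0.022, 0], [0, 0, -0.015], [0, 0, -0.02], [0, 0, -0.02], [0, 0, -0.02], [0, 0, -0.012], [0, 0, -0.008], [0, 0, 0]], "gripper": [0, 0, 0, 0, 0, 0, 0, 0, 0, 0, 0, 0, 0, 0, 0, 0, 0, 0, 0]}}

```text
t: 19.48
tool_pos: [0.6427, -0.0444, 0.0306]
eef_rot: [[-0.974, 0.225, -0.004], [0.225, 0.974, 0.0], [0.004, -0.001, -1.0]]
ft_force: [-0.3, -1.2, 0.1]
gripper_width: 0.0166
```

```bash
python3 - <<'E'
from st import *; st()
from station import cams;import cv2
b=cams.grab_frame("scene")["image"]
cv2.imwrite("pics/m9.png",cv2.resize(b[150:400,130:480],None,fx=2.2,fy=2.2))
E
```

```text
t 19.48 pos [ 0.6427 -0.0444  0.0306] yawY 76.97 zax [-0.0038  0.     -1.    ] F [-0.3336 -1.2273  0.0691] T [-0.0397  0.0131 -0.0038] w 0.0166 q [-22.1985  29.7422  30.5924  96.4595 -17.159   58.7441  91.1022]
```

View pics/m9.png

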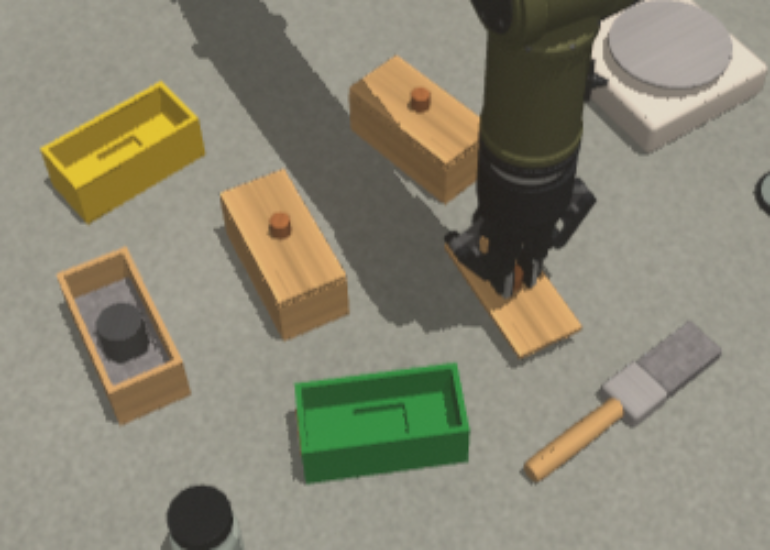

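The lid is in clear space, about 15 mm above the table. Lowering and releasing.

>>> {"name": "apply_moves", "arguments": {"turn": [[0, 0, 0], [0, 0, 0], [0, 0, 0], [0, 0, 0], [0, 0, 0], [0, 0, 0], [0, 0, 0], [0, 0, 0], [0, 0, 0], [0, 0, 0], [0, 0, 0], [0, 0, 0], [0, 0, 0]], "dp": [[0, 0, -0.005], [0, 0, -0.005], [0, 0, -0.003], [0, 0, -0.002], [0, 0, -0.001], [0, 0, 0], [0, 0, 0], [0, 0, 0], [0, 0, 0.005], [0, 0, 0.02], [0, 0, 0.04], [0, 0, 0.04], [0, 0, 0.04]], "gripper": [0, 0, 0, 0, 0, 0, 0.6, 0.6, 0.6, 0.6, 0.6, 0.6, 0.6]}}

```text
t: 20.62
tool_pos: [0.6438, -0.0453, 0.1638]
eef_rot: [[-0.974, 0.226, -0.0], [0.226, 0.974, -0.0], [0.0, -0.0, -1.0]]
ft_force: [1.7, -0.3, -0.3]
gripper_width: 0.051
```

```bash
python3 - <<'E'
from st import *; st()
from station import cams;import cv2
b=cams.grab_frame("scene")["image"];a=cams.grab_frame("top")["image"]
cv2.imwrite("pics/m10.png",b);cv2.imwrite("pics/t10.png",a)
cv2.imwrite("pics/c10.png",cv2.hconcat([cv2.resize(b[250:350,145:225],None,fx=5,fy=6),cv2.resize(a[230:330,415:495],None,fx=5,fy=6)]))
E
```

```text
t 20.62 pos [ 0.6438 -0.0453  0.1638] yawY 76.93 zax [-0.0003 -0.0002 -1.    ] F [ 1.6869 -0.2635 -0.3116] T [-0.0102 -0.0783 -0.0091] w 0.051 q [-24.4138  22.17    33.4234  89.9513 -12.6343  71.7038  87.9733]
```

View pics/m10.png

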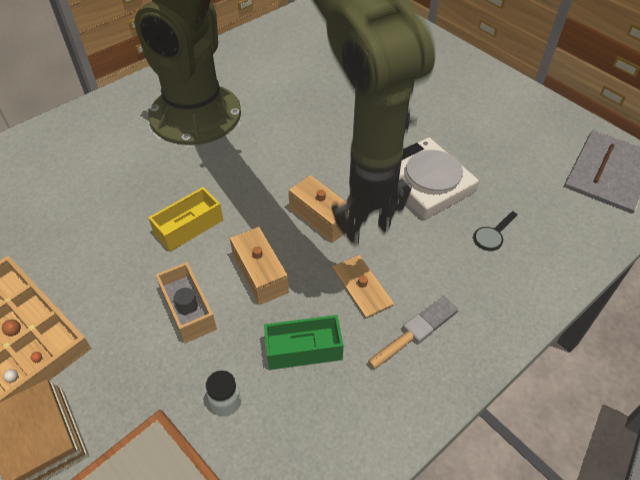

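View pics/c10.png

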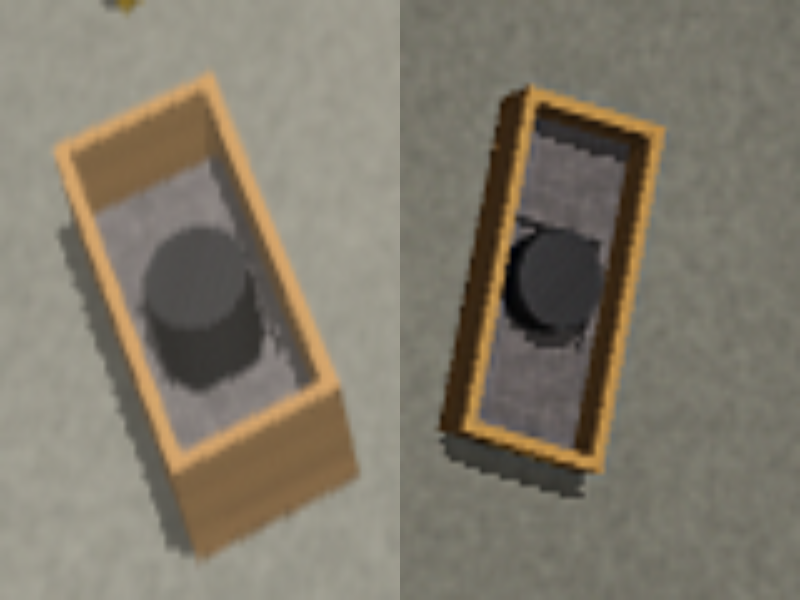

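The lid lies flat on the table at (362,285) and the other boxes are untouched. The core's top centre is at scene px (185,296.3) and top px (447,276.5).

```bash
python3 - <<'E'
from h import *
np.set_printoptions(precision=4,suppress=True)
print(tri((447,276.5),(185,296.3)),onz(TOP,(447,276.5),.046),onz(SC,(185,296.3),.046))
# rim outer corners: FL FR NR NL
t=np.array([(531,87),(664,127),(602,470),(464,428)],float);t=(t-[400,0])/[5,6]+[415,230]
s=np.array([(338,380),(178,465),(62,148),(208,78)],float)/[5,6]+[145,250]
X=tri(t,s);print(X,X.mean(0))
for c,q in((TOP,t),(SC,s)):print(np.mean([onz(c,p,.052) for p in q],0))
ax=X[0]+X[1]-X[2]-X[3];print(np.degrees(np.arctan2(ax[1],ax[0])))
E
```

```text
[[ 0.4635 -0.3228  0.0423]] [ 0.462  -0.3238  0.046 ] [ 0.4673 -0.3222  0.046 ]
[[ 0.5327 -0.308   0.0529]
 [ 0.5199 -0.3662  0.053 ]
 [ 0.395  -0.3377  0.0508]
 [ 0.4073 -0.2802  0.0483]] [ 0.4637 -0.323   0.0513]
[ 0.4626 -0.3247  0.052 ]
[ 0.4656 -0.3219  0.052 ]
-12.65635573326079
```

Core at about (0.465, -0.3235), top about 45 mm up, yaw -13°, all consistent. I'll turn 90° so the jaws close along the box's length, and move above it.

>>> {"name": "apply_moves", "arguments": {"turn": [[0, 0, -0.112], [0, 0, -0.112], [0, 0, -0.112], [0, 0, -0.112], [0, 0, -0.112], [0, 0, -0.112], [0, 0, -0.112], [0, 0, -0.112], [0, 0, -0.112], [0, 0, -0.112], [0, 0, -0.112], [0, 0, -0.112], [0, 0, -0.112], [0, 0, -0.112], [0, 0, 0], [0, 0, 0]], "dp": [[-0.0128, -0.0199, 0], [-0.0128, -0.0199, 0], [-0.0128, -0.0199, 0], [-0.0128, -0.0199, 0], [-0.0128, -0.0199, 0], [-0.0128, -0.0199, 0], [-0.0128, -0.0199, 0], [-0.0128, -0.0199, 0], [-0.0128, -0.0199, 0], [-0.0128, -0.0199, 0], [-0.0128, -0.0199, 0], [-0.0128, -0.0199, -0.01], [-0.0128, -0.0199, -0.02], [-0.0128, -0.0199, -0.02], [0, 0, 0], [0, 0, 0]], "gripper": [0.7, 0.7, 0.7, 0.7, 0.7, 0.7, 0.7, 0.7, 0.7, 0.7, 0.7, 0.7, 0.7, 0.7, 0.7, 0.7]}}

```text
t: 22.05
tool_pos: [0.4632, -0.3246, 0.1111]
eef_rot: [[0.226, 0.974, -0.002], [0.974, -0.226, 0.0], [-0.0, -0.002, -1.0]]
ft_force: [0.9, 0.4, -0.2]
gripper_width: 0.0599
```

```bash
python3 - <<'E'
from st import *; st()
from station import cams;import cv2
b=cams.grab_frame("scene")["image"]
cv2.imwrite("pics/m11.png",cv2.resize(b[170:350,90:270],None,fx=3,fy=3))
E
```

```text
t 22.05 pos [ 0.4632 -0.3246  0.1111] yawY -13.05 zax [-0.0019  0.0004 -1.    ] F [ 0.8901  0.3555 -0.2295] T [ 0.0033 -0.0913  0.0195] w 0.0599 q [-14.5636  19.9272  55.7215 105.1671 -18.1144  64.5439  34.4815]
```

View pics/m11.png

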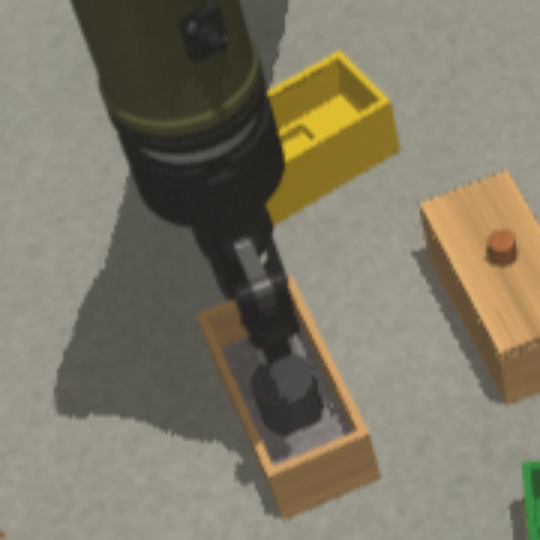

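Aligned over the core. Descending and gripping.

>>> {"name": "apply_moves", "arguments": {"turn": [[0, 0, 0], [0, 0, 0], [0, 0, 0], [0, 0, 0], [0, 0, 0], [0, 0, 0], [0, 0, 0], [0, 0, 0], [0, 0, 0], [0, 0, 0], [0, 0, 0], [0, 0, 0], [0, 0, 0]], "dp": [[0.002, 0.001, -0.015], [0, 0, -0.02], [0, 0, -0.02], [0, 0, -0.015], [0, 0, -0.01], [0, 0, -0.006], [0, 0, -0.003], [0, 0, 0], [0, 0, 0], [0, 0, 0], [0, 0, 0], [0, 0, 0], [0, 0, 0]], "gripper": [0.7, 0.7, 0.7, 0.7, 0.7, 0.7, 0.7, 0.7, 0, 0, 0, 0, 0], "newtons": 40}}

```text
t: 23.18
tool_pos: [0.4662, -0.3229, 0.0238]
eef_rot: [[0.223, 0.975, -0.001], [0.975, -0.223, 0.001], [0.001, -0.001, -1.0]]
ft_force: [-3.9, 2.2, 6.6]
gripper_width: 0.0367
```

```bash
python3 - <<'E'
from st import *; st()
from station import cams;import cv2
b=cams.grab_frame("scene")["image"]
cv2.imwrite("pics/m12.png",cv2.resize(b[170:350,90:270],None,fx=3,fy=3))
E
```

```text
t 23.18 pos [ 0.4662 -0.3229  0.0238] yawY -12.91 zax [-0.0006  0.0009 -1.    ] F [-3.8524  2.216   6.6168] T [0.3392 0.8901 0.0258] w 0.0367 q [ -9.9918  27.0194  50.8433 108.7377 -25.118   56.1573  39.3194]
```

View pics/m12.png

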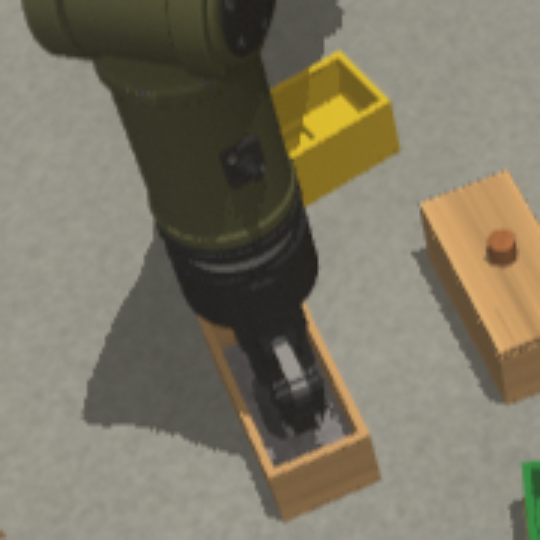

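Core gripped at 36.7 mm width. Lifting.

>>> {"name": "apply_moves", "arguments": {"turn": [[0, 0, 0], [0, 0, 0], [0, 0, 0], [0, 0, 0], [0, 0, 0], [0, 0, 0], [0, 0, 0], [0, 0, 0], [0, 0, 0], [0, 0, 0], [0, 0, 0], [0, 0, 0]], "dp": [[0, 0, 0.003], [0, 0, 0.006], [0, 0, 0.01], [0, 0, 0.014], [0, 0, 0.016], [0, 0, 0.018], [0, 0, 0.018], [0, 0, 0.016], [0, 0, 0.01], [0, 0, 0.005], [0, 0, 0], [0, 0, 0]], "gripper": [0, 0, 0, 0, 0, 0, 0, 0, 0, 0, 0, 0], "newtons": 45}}

```text
t: 24.23
tool_pos: [0.4669, -0.3224, 0.1386]
eef_rot: [[0.223, 0.975, -0.0], [0.975, -0.223, 0.0], [0.0, -0.0, -1.0]]
ft_force: [-0.5, 1.5, -3.8]
gripper_width: 0.0368
```

```bash
python3 - <<'E'
from st import *; st()
from station import cams;import cv2
b=cams.grab_frame("scene")["image"];st()
cv2.imwrite("pics/m13.png",cv2.resize(b[150:350,70:270],None,fx=3,fy=3))
E
```

```text
t 24.23 pos [ 0.4669 -0.3224  0.1386] yawY -12.88 zax [-0.      0.0004 -1.    ] F [-0.5274  1.4753 -3.8071] T [0.0048 0.0244 0.0072] w 0.0368 q [-16.0604  18.1178  56.7832 103.4319 -16.3995  67.2822  32.9875]
t 24.28 pos [ 0.4666 -0.3222  0.1381] yawY -12.88 zax [-0.001   0.0007 -1.    ] F [ 0.6654 -0.1886 -4.9916] T [ 0.0165 -0.0195  0.0398] w 0.0369 q [-16.0493  18.1531  56.7692 103.4632 -16.4039  67.2814  32.9894]
```

View pics/m13.png

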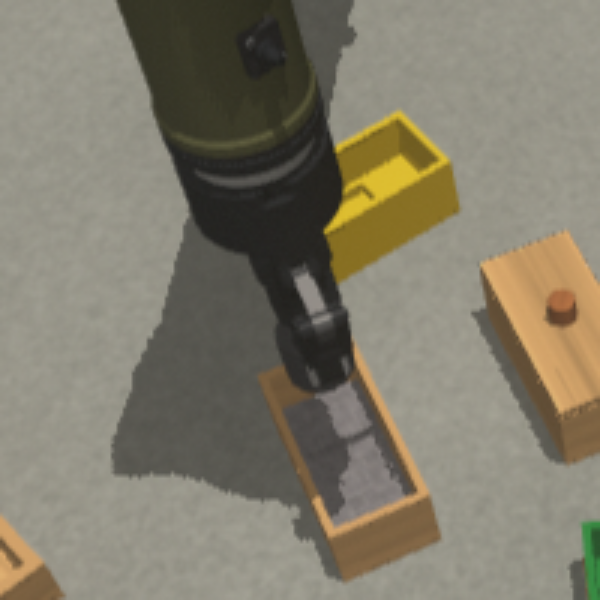

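The core is held clear of the box. Carrying it over to the pan.

>>> {"name": "apply_moves", "arguments": {"turn": [[0, 0, 0], [0, 0, 0], [0, 0, 0], [0, 0, 0], [0, 0, 0], [0, 0, 0], [0, 0, 0], [0, 0, 0], [0, 0, 0], [0, 0, 0], [0, 0, 0], [0, 0, 0], [0, 0, 0], [0, 0, 0], [0, 0, 0], [0, 0, 0], [0, 0, 0], [0, 0, 0], [0, 0, 0], [0, 0, 0]], "dp": [[0.002, 0.01, 0], [0.004, 0.02, 0], [0.0045, 0.0325, 0], [0.0045, 0.0325, 0], [0.0045, 0.0325, 0], [0.0045, 0.0325, 0], [0.0045, 0.0325, 0], [0.0045, 0.0325, 0], [0.0045, 0.0325, 0], [0.0045, 0.0325, 0], [0.0045, 0.0325, 0], [0.0045, 0.0325, 0], [0.0045, 0.0325, 0], [0.0045, 0.0325, 0], [0.0045, 0.0325, 0], [0.0045, 0.0325, 0], [0.0045, 0.0325, 0], [0.0045, 0.0325, 0], [0.003, 0.014, 0], [0.002, 0.007, 0]], "gripper": [0, 0, 0, 0, 0, 0, 0, 0, 0, 0, 0, 0, 0, 0, 0, 0, 0, 0, 0, 0]}}

```text
t: 25.95
tool_pos: [0.5484, 0.2527, 0.1374]
eef_rot: [[0.218, 0.976, -0.002], [0.976, -0.218, -0.0], [-0.001, -0.002, -1.0]]
ft_force: [-1.1, 0.1, -3.8]
gripper_width: 0.0365
```

>>> {"name": "apply_moves", "arguments": {"turn": [[0, 0, 0], [0, 0, 0], [0, 0, 0]], "dp": [[0, 0, 0], [0, 0, 0], [0, 0, 0]], "gripper": [0, 0, 0]}}

```text
t: 26.2
tool_pos: [0.5501, 0.2456, 0.1387]
eef_rot: [[0.226, 0.974, -0.0], [0.974, -0.226, -0.002], [-0.002, -0.0, -1.0]]
ft_force: [-0.0, -0.9, -3.9]
gripper_width: 0.0367
```

```bash
python3 - <<'E'
from st import *; st()
from station import cams;import cv2
a=cams.grab_frame("top")["image"]
b=cams.grab_frame("scene")["image"];st()
cv2.imwrite("pics/m14.png",cv2.hconcat([cv2.resize(b[60:260,340:540],None,fx=2,fy=2),cv2.resize(a[160:360,100:300],None,fx=2,fy=2)]))
E
```

```text
t 26.2 pos [0.5501 0.2456 0.1387] yawY -13.07 zax [-0.0005 -0.0015 -1.    ] F [-0.0089 -0.8938 -3.9363] T [-0.0218 -0.0254  0.0158] w 0.0367 q [-59.6935  19.0865  40.0579  98.0726 -13.0708  67.6854 -29.2452]
t 26.3 pos [0.5502 0.246  0.139 ] yawY -13.07 zax [-0.0001 -0.0004 -1.    ] F [-0.4331  0.2707 -4.0021] T [ 0.0281 -0.0508  0.0436] w 0.0365 q [-59.686   19.0655  40.0363  98.0501 -13.1089  67.6809 -29.2479]
```

View pics/m14.png

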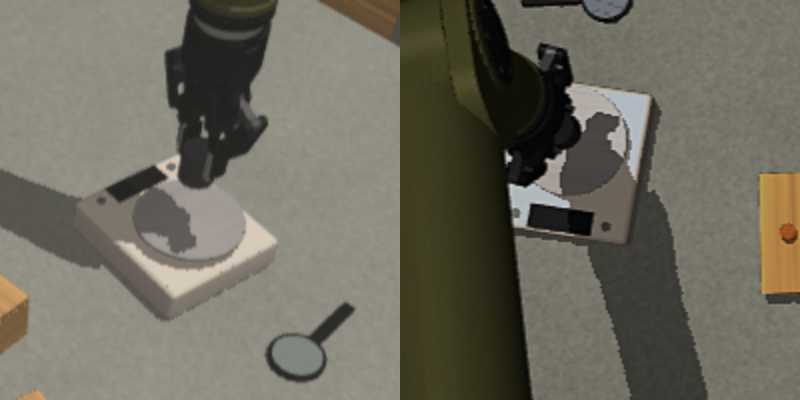

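Over the pan centre. Descending fast to about 10 mm above it, then slowly while watching the force.

>>> {"name": "apply_moves", "arguments": {"turn": [[0, 0, 0], [0, 0, 0], [0, 0, 0], [0, 0, 0], [0, 0, 0], [0, 0, 0], [0, 0, 0]], "dp": [[0, 0.003, -0.012], [0, 0, -0.015], [0, 0, -0.012], [0, 0, -0.008], [0, 0, -0.004], [0, 0, -0.002], [0, 0, 0]], "gripper": [0, 0, 0, 0, 0, 0, 0]}}

```text
t: 26.88
tool_pos: [0.55, 0.2511, 0.0855]
eef_rot: [[0.223, 0.975, -0.0], [0.975, -0.223, -0.001], [-0.001, -0.0, -1.0]]
ft_force: [-0.7, 1.1, -4.6]
gripper_width: 0.0363
```

>>> {"name": "apply_moves", "arguments": {"turn": [[0, 0, 0], [0, 0, 0], [0, 0, 0], [0, 0, 0], [0, 0, 0], [0, 0, 0], [0, 0, 0]], "dp": [[0, 0, -0.0015], [0, 0, -0.0015], [0, 0, -0.0015], [0, 0, -0.0015], [0, 0, -0.0015], [0, 0, -0.0015], [0, 0, 0]], "gripper": [0, 0, 0, 0, 0, 0, 0]}}

```text
t: 27.47
tool_pos: [0.5498, 0.2512, 0.0765]
eef_rot: [[0.223, 0.975, -0.0], [0.975, -0.223, -0.0], [-0.0, -0.0, -1.0]]
ft_force: [-0.6, 0.9, -3.9]
gripper_width: 0.0365
```

```bash
python3 - <<'E'
from st import *; st()
from station import cams;import cv2
b=cams.grab_frame("scene")["image"];st();cams.grab_frame("top");st()
cv2.imwrite("pics/m15.png",cv2.resize(b[110:240,360:500],None,fx=4.5,fy=4.5))
E
```

```text
t 27.47 pos [0.5498 0.2512 0.0765] yawY -12.89 zax [-0.0004 -0.0003 -1.    ] F [-0.6235  0.9154 -3.9444] T [0.0151 0.0222 0.0679] w 0.0365 q [-58.4241  23.1898  38.3883 101.0283 -16.159   61.4205 -27.3489]
t 27.52 pos [0.5499 0.2512 0.0766] yawY -12.89 zax [-0.0003 -0.0003 -1.    ] F [ 0.1881 -0.6805 -3.8918] T [-0.01   -0.0375 -0.0053] w 0.0367 q [-58.4237  23.1851  38.3937 101.017  -16.1569  61.4282 -27.3529]
t 27.57 pos [0.55   0.2513 0.0768] yawY -12.89 zax [-0.0001 -0.0001 -1.    ] F [-0.0964  0.3026 -4.1915] T [ 0.0197 -0.0217  0.0031] w 0.0366 q [-58.4253  23.1776  38.3977 101.0077 -16.1567  61.4298 -27.3538]
```

View pics/m15.png

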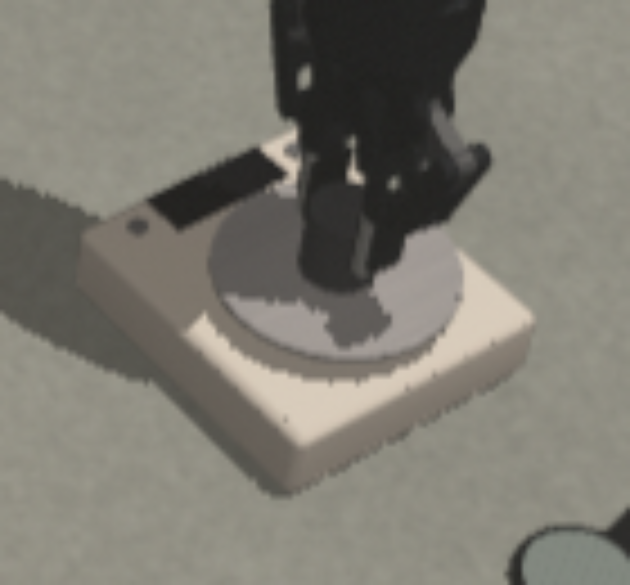

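The core is close to the pan and its full weight is still on the tool. Lowering 4 mm more.

>>> {"name": "apply_moves", "arguments": {"turn": [[0, 0, 0], [0, 0, 0], [0, 0, 0], [0, 0, 0], [0, 0, 0], [0, 0, 0]], "dp": [[0, 0, -0.001], [0, 0, -0.001], [0, 0, -0.001], [0, 0, -0.001], [0, 0, 0], [0, 0, 0]], "gripper": [0, 0, 0, 0, 0, 0]}}

```text
t: 28.07
tool_pos: [0.5502, 0.2514, 0.0731]
eef_rot: [[0.223, 0.975, 0.0], [0.975, -0.223, 0.0], [0.0, 0.0, -1.0]]
ft_force: [-0.2, 0.6, -0.9]
gripper_width: 0.0362
```

```bash
python3 -c "from st import *; st()"; python3 av.py
```

```text
t 28.07 pos [0.5502 0.2514 0.0731] yawY -12.89 zax [ 0.0004  0.0002 -1.    ] F [-0.2299  0.5977 -0.904 ] T [0.0276 0.102  0.01  ] w 0.0362 q [-58.3138  23.4377  38.2881 101.1617 -16.3619  61.0322 -27.2023]
[ 0.62548818  0.06213959 -1.48971742] [0.47946073 0.50442719 0.36602163] [-1.4324676  -1.41597336 -1.20299634 -1.43567334 -2.09387425 -2.19976063
 -1.08938461 -1.27335035 -1.10838325 -1.64531049] 28.5667
```

The pan now carries about 2.5 N. Another 1.5 mm down, then I'll open and rise.

>>> {"name": "apply_moves", "arguments": {"turn": [[0, 0, 0], [0, 0, 0], [0, 0, 0], [0, 0, 0], [0, 0, 0], [0, 0, 0], [0, 0, 0], [0, 0, 0], [0, 0, 0], [0, 0, 0], [0, 0, 0], [0, 0, 0], [0, 0, 0], [0, 0, 0]], "dp": [[0, 0, -0.0008], [0, 0, -0.0007], [0, 0, 0], [0, 0, 0], [0, 0, 0], [0, 0, 0], [0, 0, 0], [0, 0, 0.005], [0, 0, 0.015], [0, 0, 0.025], [0, 0, 0.03], [0, 0, 0.03], [0, 0, 0.03], [0, 0, 0]], "gripper": [0, 0, 0, 0.9, 0.9, 0.9, 0.9, 0.9, 0.9, 0.9, 0.9, 0.9, 0.9, 0.9]}}

```text
t: 29.73
tool_pos: [0.5535, 0.2523, 0.2134]
eef_rot: [[0.223, 0.975, 0.009], [0.975, -0.223, 0.006], [0.008, 0.008, -1.0]]
ft_force: [1.6, -0.3, 0.8]
gripper_width: 0.077
```

```bash
python3 - <<'E'
from st import *; st()
from station import cams;import cv2
b=cams.grab_frame("scene")["image"];a=cams.grab_frame("top")["image"]
cv2.imwrite("pics/m16.png",b);cv2.imwrite("pics/t16.png",a)
E
```

```text
t 29.73 pos [0.5535 0.2523 0.2134] yawY -12.91 zax [ 0.0092  0.0058 -0.9999] F [ 1.5654 -0.3441  0.8232] T [ 0.005  -0.0939 -0.0283] w 0.077 q [-61.0808  15.7202  41.0758  92.7477 -10.7522  74.909  -31.2761]
```

View pics/m16.png

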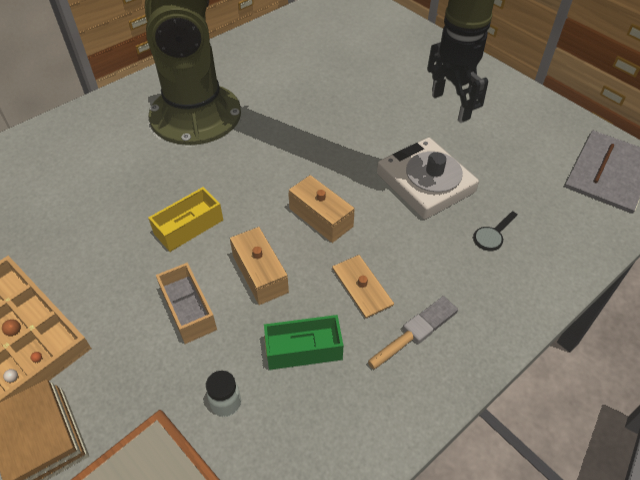

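The core stands on the pan at (436,165), with the lid at (362,285) and boxes B and C closed. I'll let the arm settle and take one last close look.

>>> {"name": "apply_moves", "arguments": {"turn": [[0, 0, 0], [0, 0, 0], [0, 0, 0], [0, 0, 0]], "dp": [[0, 0, 0], [0, 0, 0], [0, 0, 0], [0, 0, 0]], "gripper": [0.9, 0.9, 0.9, 0.9]}}

```text
t: 30.17
tool_pos: [0.5495, 0.2511, 0.2053]
eef_rot: [[0.223, 0.975, -0.001], [0.975, -0.223, -0.001], [-0.002, -0.001, -1.0]]
ft_force: [-0.4, -0.7, 0.8]
gripper_width: 0.077
```

```bash
python3 - <<'E'
from station import cams;import cv2
b=cams.grab_frame("scene")["image"]
a=cams.grab_frame("top")["image"]
d=cv2.absdiff(a,cv2.imread("pics/top0.png")).max(2)
for n,(x0,y0,x1,y1) in dict(jar=(450,165,495,215),brush=(275,120,375,155),lens=(155,140,222,175),green=(360,150,435,215)).items(): print(n,d[y0:y1,x0:x1].max())
cv2.imwrite("pics/m17.png",cv2.resize(b[120:240,360:500],None,fx=5,fy=5))
E
```

```text
jar 20
brush 23
lens 99
green 21
```

View pics/m17.png

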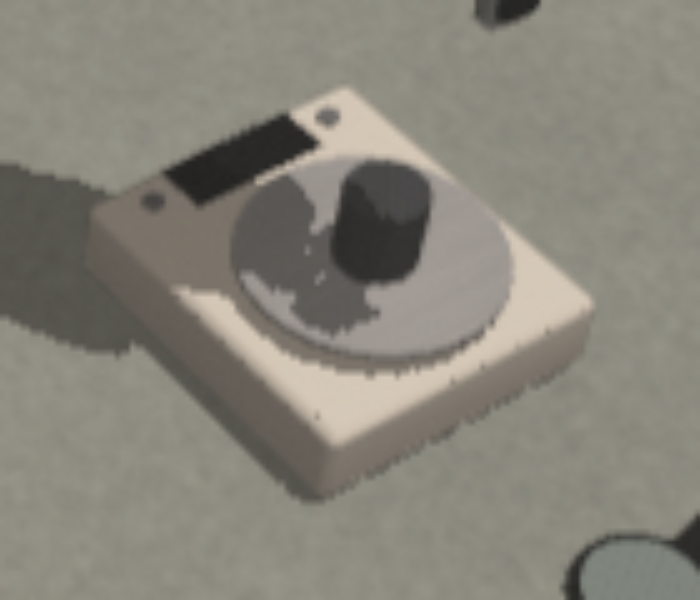

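The core stands upright, well inside the pan, with the gripper clear. The lens difference in the top view looks like the arm covering it; in the scene view it hasn't moved. Handing in.

```bash
python3 - <<'E'
import cv2
from station import cams,ticket
b=cams.grab_frame("scene")["image"]; d=cv2.absdiff(b,cv2.imread("pics/scene0.png")).max(2)
print("lens scene",d[205:255,468:522].max())
print(ticket.finish_job())
E
```

```text
lens scene 8
the job is handed in; nothing more can be done
None
```

The iron core was in box A, the right-hand box. It now stands upright on the balance pan, and the job was handed in at about 30 s of the 72 s allowed. No verdict came back.

- **Weighing:** I lifted all three boxes by their sides with lids on and stood each one back. C read 2.3 N, B 2.0 N and A 5.3 N.
- **Opening:** I opened only A and laid its lid flat on the table at about (0.645, -0.045). Boxes B and C are still closed.
- **Placing the core:** I lowered it slowly until the pan carried about 2.5 N, went 1.5 mm further and then released it. I had no reading of the pan joint, so I did not measure the final sink.
- **Last checks:** The jar, brush and green tray look the same as at the start in the top view. The lens region differed there because the arm seemed to cover it, but the scene view shows it unchanged.
- **Disagreement:** The two cameras differed by about 4 mm in x, and I worked from the averages.

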